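Aim the inspection lamp at the housing

ROBOT

A 6-joint arm with a two-finger parallel gripper is mounted at the origin on the work surface. World frame = base frame: x ahead of the robot, y to its left, z up, the work surface at z = 0. Lengths are in mm, angles in degrees, forces in N, time in s.
With the tool pointing down it reaches from about 300 to 850 mm from the base axis. Payload 4.2 kg.
Tool frame: the origin (TCP) lies midway between the tips of the shut fingers; the grasp point (between the pads) lies env.hold_point_z behind it (env.hold_point_z is the distance from the TCP to the grasp point, in mm); z points along the fingers, y is the line along which they close (so a half turn about z gives the same grasp; the last joint's range is limited). The gripper opens to 91 mm and grips with 3 to 60 N. Pads are 32 mm wide; open, the fingers measure 118 mm over their backs; the gripper's body (76 mm by 178 mm) begins 60 mm behind the grasp point.
Start: joints at [-74.599, 18.312, 89.639, -0, 72.044, -1.146], TCP at [163.764, -551.203, 213.976] pointing down, gripper open.
Joint ranges: [-177.97, 177.97], [-48.28, 115.42], [12.27, 149.76], [-77.06, 257.06], [2.81, 150.46], [-146.56, 146.56]. Speed limits (degrees/s): [147.25, 147.25, 180, 180, 180, 180].

INTERFACE

Orientations are given as [roll, pitch, yaw] about the fixed x, y, z axes, in that order (R = Rz(yaw) Ry(pitch) Rx(roll)).
In Python, from workcell import env, viewer, spotter gives the robot as it stands.
- The arm moves only by the tool apply_moves, never from a script. Its arguments are lists of equal length, an entry for each row: "delta_pos": the shift along the world's x, y, z normalised to -1 to 1, where 1 is 120 mm, a list of three; "rot": the turn, a rotation vector about the world's x, y, z normalised to -1 to 1, where 1 is 1.5 rad, a list of three; "hand": the opening, from 0 (shut) to 1 (fully open). A call has 1 to 10 rows; each row is the pose to reach, as a shift and turn from the pose commanded when the call began; what a row does not reach only later rows make up. A row lasts 1/12 s, in which the tool goes at most 41.7 mm and 7.16 degrees, less where a joint would pass 70% of its speed; a pose out of reach is approached as far as the arm can. A call with a number of a shift or a turn outside -1 to 1 is refused whole. A call with a gripper value outside its range is refused whole. The fingers move at their own pace and stop on an object; "newtons" is the grip in N (left out, the last holds). Time passes only in rows, so rows that repeat a pose let the fingers close. It gives the time, the measured TCP pose, the force, the opening and the grip force at its end, in the units of the state.
- env.state(): the state, without advancing time (a new reading comes with each control period).
- viewer.grab_frame(name): name is "side" or "top"; returns a dict with "pixels" (420x560x3 uint8, red, green, blue), "camera_matrix" (3x3 intrinsics, pixels), "R" (3x3) and "t" (3): a world point X has camera coordinates R X + t. Camera axes: x right, y down, z forward; pixel columns grow to the right and rows downward; lengths in mm; the calibration is good to about 2 mm. A picture is of the moment at which its call begins. There is no depth.
- env.job_done(): hands the job in; it is judged then, once.
Trained networks look in a picture, given as the dict that the camera call returned (one of the last four; its "shot" number tells which), for a name from the list of things; names that differ only in an ending like _2 or _b are one class to them, and where a whole thing is asked for, a point or a joint stands for the part that bears it (a point fixed in the world has none). Each returns a list of dicts, best first, with "score" (0 to 1); they miss things now and then, are a little off and sometimes report something else, mostly with a low value. They report only what shows in the picture. A call takes as long as a camera call.
- spotter.trace(picture, query): "mask" (420x560 bool, what is visible of it) and "box" ([centre column, centre row, width, height] in pixels, round what is visible of it).
- spotter.landmark_of(picture, query): "position" ([column, row] in pixels: a listed point, or the origin of a listed thing).
The state is a dict: "time_s": time; "qpos": joint angles; "qvel": joint speeds; "effort": joint torques, N m; "ee_pos": TCP position; "ee_rot": TCP orientation; "force": force on the tool from outside, world axes, zero at the start; "torque": the same for the moment, N m; "gripper_width": finger opening in mm; "gripper_force": force on a finger pad.
Only numpy, scipy, OpenCV 4.12 (cv2) and the standard library are available. Lean on these libraries where they do the work, as an engineer would, in place of code of your own. Each camera call takes 0.05 s, during which the arm holds its last target. There are 200 camera calls.

TASK

Aim the flat inspection lamp at the box-shaped white housing that stands alone on the bench in front of it, for its visual check: swivel and tilt the lamp's panel until its white lighting face looks straight at the middle of that housing. Then let go of the lamp; leave the housing and the other things on the bench where they are.

Things in the scene. Friction and masses are not known exactly. Their poses are not given: they have to be found in the camera images.
- lamp_base: round dark steel foot of the lamp, bolted to the bench, 120 mm across, 48 mm high with its hub; origin at the centre of its underside, on the vertical swivel axis; at swivel 0 the lamp faces the foot's -x axis
- lamp_swivel (a joint): swivel of the lamp's U-shaped fork about the vertical axis through the foot's centre, rad, -1.8 to 1.8, positive anticlockwise seen from above; friction (about 0.15 N m) holds it where it is left. The fork is 196 mm wide: a crossbar 115 mm above the bench and two arms, up to 190 mm, that hold the panel by the middles of its short sides
- lamp_tilt (a joint): tilt of the panel in the fork about its horizontal middle line, rad, -0.6 to 0.9; 0 is panel upright, positive leans its top edge forward so that the white face looks downward; friction (about 0.15 N m) holds it where it is left
- lamp_centre (a point): centre of the lamp's panel, 180 mm above the bench, where swivel axis and tilt axis cross. The panel is a flat grey plate 170 mm wide (y), 110 mm high (z), 14 mm thick (x): white lighting face on the -x side, dark cooling fins (to 17 mm behind the centre) on the +x side. Axes turn with the panel: -x is straight out of the white face, z towards the grip tab
- lamp_grip (a point): centre of the flat black grip tab that stands up from the middle of the panel's top edge, 70 mm from lamp_centre along the panel's z; the tab is 70 mm wide (y), 12 mm thick (x) and its free part reaches 55 to 85 mm from lamp_centre; same axes as lamp_centre
- housing: the box-shaped white plastic housing to be lit, loose, 90 x 90 mm, about 100 mm high, with a slightly sloping white lid and four dark sockets low on one side; origin at the centre of its underside. It stands on the bench to the left or right in front of the lamp
- housing_mid (a point): middle of the housing, 50 mm above its underside: the point to aim at
- router: low white router, loose, 90 x 110 x 28 mm, with two upright white antennas to 117 mm; origin at the centre of its underside; not to be lit or moved
- screwdriver: screwdriver 170 mm long lying on the bench; bystander
- tape: roll of tape, 96 mm across, 24 mm high, lying flat; bystander
- adapter: black power adapter 85 x 50 x 32 mm; bystander

How it is judged (in metres and radians):
At the end, for the whole second after the job is handed in: The line straight out of the middle of the lamp's white face passes the housing's middle within 35 mm sideways and within 35 mm up or down the panel (housing_mid in the axes of lamp_centre: x below -0.1, y and z within +-0.035), and the lamp is at rest (x of housing_mid in the frame of lamp_centre between -0.5 and -0.1 m and y of housing_mid in the frame of lamp_centre between -0.035 and 0.035 m and z of housing_mid in the frame of lamp_centre between -0.035 and 0.035 m and velocity of joint lamp_swivel between -0.05 and 0.05 rad/s and velocity of joint lamp_tilt between -0.05 and 0.05 rad/s); the robot touches nothing.
It fails at once if the housing is shifted by more than 20 mm (distance of housing from where it was at the start of the episode above 0.02 m).
It fails at once if the router is shifted by more than 20 mm (distance of router from where it was at the start of the episode above 0.02 m).
It fails at once if another loose thing on the bench (screwdriver, tape, adapter) is shifted by more than 20 mm (distance of any of screwdriver, tape, adapter from where it was at the start of the episode above 0.02 m).
It also fails if it takes over 32 s, if anything falls off the work surface, if the arm or the gripper's body presses on something with over 40 N, if the wrist force passes 120 N, or if a joint passes its speed limit or range.

## Working session

There is one attempt and no reset: what is moved stays moved. The work goes in short steps, Python scripts to look and compute and a tool call to move; the robot and the scene stay as the last step left them, time stands still between calls to the robot, and variables do not carry over. Pictures are saved under pics/ and viewed, at most 10 in all, crops included, and the job is handed in when it is done.

Besides the shell and the picture viewer there is one more tool, called after "Emit:" by a JSON object that holds its "api" and its "payload", one argument or row to a line. apply_moves: Moves the arm, as the interface text tells. Its arguments: {"type":"object","properties":{"delta_pos":{"type":"array"},"rot":{"type":"array"},"hand":{"type":"array"},"newtons":{"type":"number"}},"required":["delta_pos","rot","hand"]}

```bash
ls; mkdir -p pics
cat > h.py <<'E'
from workcell import env, viewer, spotter
import numpy as np, cv2
from scipy.optimize import least_squares
def grab(n,save=None):
    p=viewer.grab_frame(n)
    if save: cv2.imwrite(f'pics/{save}.png',cv2.cvtColor(np.asarray(p['pixels']),cv2.COLOR_RGB2BGR))
    return p
def proj(p,X):
    c=np.asarray(p['R'])@np.asarray(X,float)+np.asarray(p['t']).ravel(); u=np.asarray(p['camera_matrix'])@c; return u[:2]/u[2]
def ray(p,uv):
    R=np.asarray(p['R']);o=-R.T@np.asarray(p['t']).ravel()
    d=R.T@np.linalg.solve(np.asarray(p['camera_matrix']),[uv[0],uv[1],1]);return o,d/np.linalg.norm(d)
def atz(p,uv,z):
    o,d=ray(p,uv);return o+d*(z-o[2])/d[2]
def tri(obs):
    A=np.zeros((3,3));b=np.zeros(3)
    for p,uv in obs:
        o,d=ray(p,uv);M=np.eye(3)-np.outer(d,d);A+=M;b+=M@o
    return np.linalg.solve(A,b)
E
python3 - <<'E'
from h import *
np.set_printoptions(precision=1,suppress=True)
P={n:grab(n,n+'0') for n in('side','top')}
cv2.imwrite('pics/both0.png',cv2.resize(np.vstack([cv2.imread('pics/side0.png'),cv2.imread('pics/top0.png')]),(400,600)))
for q,z in dict(lamp_base=0,lamp_centre=180,lamp_grip=None,housing=0,housing_mid=50,router=0,screwdriver=None,tape=0,adapter=0).items():
    r={}
    for n,p in P.items():
        l=spotter.landmark_of(p,q)
        for d in l[:2]:
            print(q,n,round(d['score'],2),np.array(d['position']), atz(p,d['position'],z if z is not None else 10))
        if l:r[n]=l[0]['position']
    if len(r)==2: print('  tri',tri([(P[n],r[n]) for n in r]))
print(env.hold_point_z,env.state())
for p in P.values(): print(ray(p,(280,210)))
E
```

```text
pics
lamp_base side 0.85 [262.5 293.3] [593.2  73.1   0. ]
lamp_base top 0.58 [241.5 208.1] [592.5  84.7   0. ]
lamp_base top 0.58 [325.5 271.8] [ 427.1 -115.1    0. ]
  tri [589.2  83.8  12.4]
lamp_centre side 0.7 [256.4 225.1] [593.4  82.8 180. ]
lamp_centre side 0.43 [324.  394.9] [407.2 353.1 180. ]
lamp_centre top 0.6 [237.3 190.2] [589.6  79.8 180. ]
  tri [592.4  80.4 177.7]
lamp_grip side 0.6 [254.4 189.2] [ 737.3 -256.7   10. ]
lamp_grip top 0.8 [235.9 178.6] [666.7  96.6  10. ]
  tri [594.9  76.6 249.8]
housing side 0.6 [358.1 249.5] [ 436.  -113.3    0. ]
housing top 0.68 [326.1 270.8] [ 429.4 -116.7    0. ]
housing top 0.24 [315.3 189.5] [ 633.7 -101.9    0. ]
  tri [ 433.1 -117.    -3.4]
router side 0.87 [322.2 392.9] [428.6 244.2   0. ]
router top 0.69 [177.8 278.5] [424.1 241.5   0. ]
  tri [426.7 242.3  -3.2]
screwdriver side 0.61 [358.3 322.1] [398.8  95.   10. ]
screwdriver top 0.66 [243.6 283.9] [404.8  82.6  10. ]
  tri [402.6  83.5  -3.5]
tape side 0.75 [194.6 361.5] [649.6 254.5   0. ]
tape side 0.69 [358.1 252.7] [ 434.1 -102.8    0. ]
tape top 0.92 [174.9 187.8] [651.3 251.6   0. ]
  tri [651.9 252.3  -3.8]
adapter side 0.64 [269.7 236. ] [638.9 -98.8   0. ]
adapter top 0.61 [312.8 189.4] [634.2 -95.7   0. ]
  tri [635.5 -95.1   3. ]
18.8 {'time_s': 1.0, 'qpos': array([-74.6,  18.3,  89.6,   0. ,  72. ,  -1.1]), 'qvel': array([ 0. ,  0. , -0.1,  0. , -0.1,  0.1]), 'effort': array([ -0. , -41.2, -23.2,   0.1,   0. ,   0. ]), 'ee_pos': array([ 163.8, -551.2,  214. ]), 'ee_rot': array([180. ,  -0. ,  16.5]), 'force': array([0. , 0.1, 0. ]), 'torque': array([ 0. , -0. ,  0.1]), 'gripper_force': 0.0, 'gripper_width': 91.01879994611839}
(array([360.7, 629.9, 648.2]), array([ 0.3, -0.8, -0.6]))
(array([ 334.6,    4.6, 1106.7]), array([ 0.2, -0. , -1. ]))
```

View pics/side0.png

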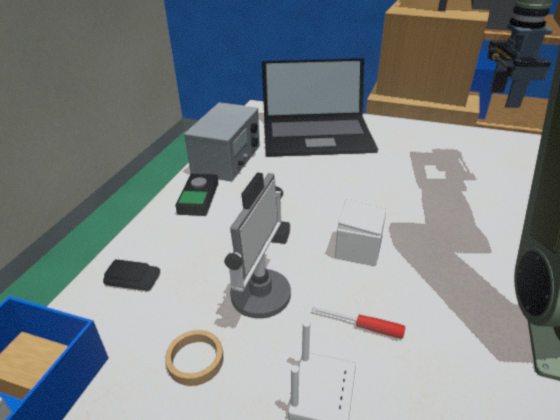

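View pics/top0.png

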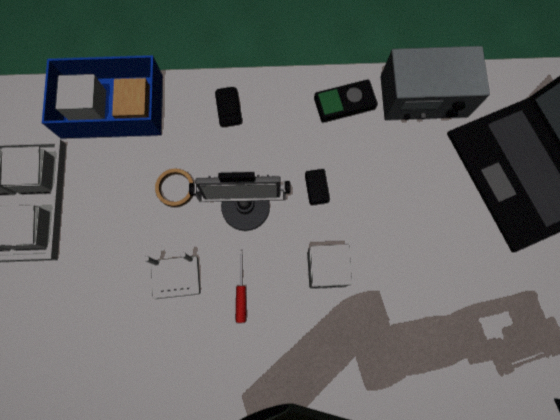

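The side view shows the lamp in the middle (foot at 260,292, tab at 254,189) and the housing at (360,232). In the top view the panel runs from (192,188) to (288,187) and the tab from (219,177) to (255,177). The lamp is upright and faces roughly -x. I'll move over it now.

Emit:
{"api": "apply_moves", "payload": {
  "delta_pos": [
    [0.65,1,1],
    [0.65,1,1],
    [0.65,1,1],
    [0.65,1,1],
    [0.65,1,1]
  ],
  "rot": [
    [0,0,0.285],
    [0,0,0.285],
    [0,0,0.285],
    [0,0,0.285],
    [0,0,0.285]
  ],
  "hand": [1,1,1,1,1]
}}

```text
time_s: 1.42
ee_pos: [243.5, -429.4, 337.8]
ee_rot: [179.7, -0.0, 41.2]
force: [0.2, -1.4, -0.9]
gripper_width: 91.3
gripper_force: 0.0
```

Run:
```python
from h import *
np.set_printoptions(precision=1,suppress=True)
p=grab('top'); s=grab('side')
a,b=atz(p,(192,188),180),atz(p,(288,187),180);print('knobs',a,b,(a+b)/2)
a,b=atz(p,(219,177),262),atz(p,(255,177),262);print('tab',a,b,(a+b)/2)
for n in (p,s): print([proj(n,X) for X in ((592,82,180),(592,82,250),(592,82,0))])
for nm,q in (('t',p),('s',s)):
    im=cv2.cvtColor(np.asarray(q['pixels']),cv2.COLOR_RGB2BGR)
    cr=im[150:250,170:310] if nm=='t' else im[165:325,210:320]
    cv2.imwrite(f'pics/c_{nm}.png',cv2.resize(cr,None,fx=5 if nm=='t' else 3.6,fy=5 if nm=='t' else 3.6,interpolation=cv2.INTER_CUBIC))
```

```text
knobs [598.  175.3 180. ] [592.7 -27.3 180. ] [595.3  74.  180. ]
tab [594.8 108.1 262. ] [592.3  38.5 262. ] [593.6  73.3 262. ]
[array([236.2, 189.2]), array([233.1, 179.7]), array([242.6, 208.3])]
[array([257.3, 225. ]), array([255.3, 191.3]), array([261.5, 296.6])]
```

View pics/c_t.png

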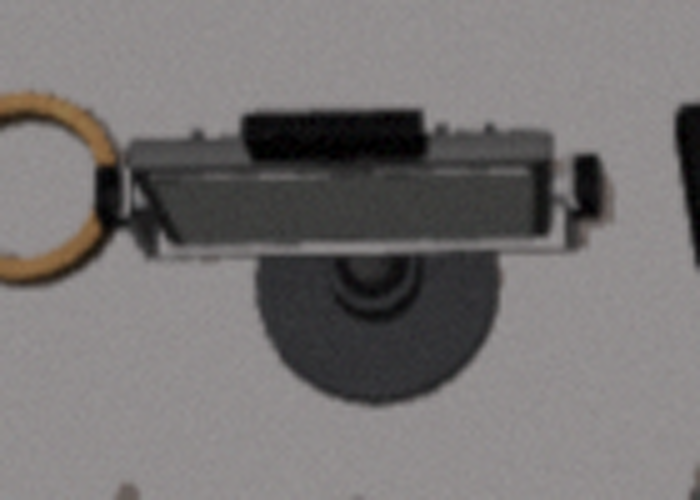

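The crop puts the foot centre at column 246, the tab at columns 218.6–255 and the knobs at 191 and 287. So the lamp axis is near (594, 74), and the swivel and tilt are both about 0.

Emit:
{"api": "apply_moves", "payload": {
  "delta_pos": [
    [0.6,0.84,0],
    [0.6,0.84,0],
    [0.6,0.84,0],
    [0.6,0.84,0]
  ],
  "rot": [
    [0,0,0.285],
    [0,0,0.285],
    [0,0,0.285],
    [0,0,0.285]
  ],
  "hand": [1,1,1,1]
}}

```text
time_s: 1.85
ee_pos: [316.2, -326.1, 332.9]
ee_rot: [-179.9, -0.2, 66.1]
force: [0.1, -0.6, 0.1]
gripper_width: 91.3
gripper_force: 0.0
```

Emit:
{"api": "apply_moves", "payload": {
  "delta_pos": [
    [0.6,0.84,0],
    [0.6,0.84,0],
    [0.6,0.84,0],
    [0.6,0.84,0]
  ],
  "rot": [
    [0,0,0.285],
    [0,0,0.285],
    [0,0,0.285],
    [0,0,0.285]
  ],
  "hand": [1,1,1,1]
}}

```text
time_s: 2.18
ee_pos: [388.5, -225.2, 332.6]
ee_rot: [180.0, -0.2, 90.7]
force: [0.4, 0.8, 0.5]
gripper_width: 91.3
gripper_force: 0.0
```

Emit:
{"api": "apply_moves", "payload": {
  "delta_pos": [
    [0.6,0.84,0],
    [0.6,0.84,0],
    [0.6,0.84,0],
    [0.6,0.84,0]
  ],
  "rot": [
    [0,0,0],
    [0,0,0],
    [0,0,0],
    [0,0,0]
  ],
  "hand": [1,1,1,1]
}}

```text
time_s: 2.52
ee_pos: [460.8, -124.6, 332.1]
ee_rot: [-180.0, -0.2, 90.4]
force: [0.7, -0.2, -1.0]
gripper_width: 91.1
gripper_force: 0.0
```

Run:
```python
from h import *
np.set_printoptions(precision=1,suppress=True)
p=grab('top'); s=grab('side')
print('lid top centre',atz(p,(330.5,265),98))
for n in (p,s):
    m=spotter.trace(n,'housing')
    for d in m[:2]: print(d['score'],d['box'])
    for z in(0,50,100): print(z,proj(n,(431,-117,z)))
print('tabtop',atz(p,(236.8,173.8),265),'foot',atz(p,(245.8,206),5))
st=env.state();print(st['ee_pos'],st['ee_rot'],st['qpos'])
```

```text
lid top centre [ 433.4 -116.4   98. ]
0.88 [326.6, 267.4, 41.6, 43.8]
0 [326.2 270.1]
50 [328.5 268.2]
100 [330.9 266. ]
0.77 [358.7, 234.3, 50.8, 67.4]
0 [360.7 248.9]
50 [362.9 231.4]
100 [365.2 212.8]
tabtop [599.1  73.3 265. ] foot [596.3  73.6   5. ]
[ 457.2 -129.9  333.1] [-179.9    0.    90. ] [-17.2   6.   88.8  -0.1  85.3 -17.2]
```

Emit:
{"api": "apply_moves", "payload": {
  "delta_pos": [
    [0.57,0.84,0],
    [0.57,0.84,0],
    [0.57,0.84,0],
    [0.57,0.84,0]
  ],
  "rot": [
    [0,0,0],
    [0,0,0],
    [0,0,0],
    [0,0,0]
  ],
  "hand": [1,1,1,1]
}}

```text
time_s: 3.05
ee_pos: [528.7, -25.3, 332.9]
ee_rot: [180.0, -0.2, 90.1]
force: [0.1, -0.6, -0.2]
gripper_width: 91.2
gripper_force: 0.0
```

Emit:
{"api": "apply_moves", "payload": {
  "delta_pos": [
    [0.57,0.84,0],
    [0.57,0.84,0],
    [0.57,0.84,0],
    [0.57,0.84,0],
    [0.57,0.84,0],
    [0.57,0.84,0]
  ],
  "rot": [
    [0,0,0],
    [0,0,0],
    [0,0,0],
    [0,0,0],
    [0,0,0],
    [0,0,0]
  ],
  "hand": [1,1,1,1,1,1]
}}

```text
time_s: 3.55
ee_pos: [594.1, 70.7, 333.6]
ee_rot: [-179.9, 0.1, 89.9]
force: [-0.3, -0.5, 0.5]
gripper_width: 90.8
gripper_force: 0.0
```

Run:
```python
from h import *
s=grab('side','s2');st=env.state();print(st['ee_pos'],st['ee_rot'],st['time_s'])
c=cv2.imread('pics/s2.png')[60:310,160:410]
cv2.imwrite('pics/c2.png',cv2.resize(c,(600,600),interpolation=cv2.INTER_CUBIC))
```

```text
[593.98631371  70.5591184  334.04316086] [-1.79978007e+02  4.94649456e-02  8.98903686e+01] 3.6
```

View pics/c2.png

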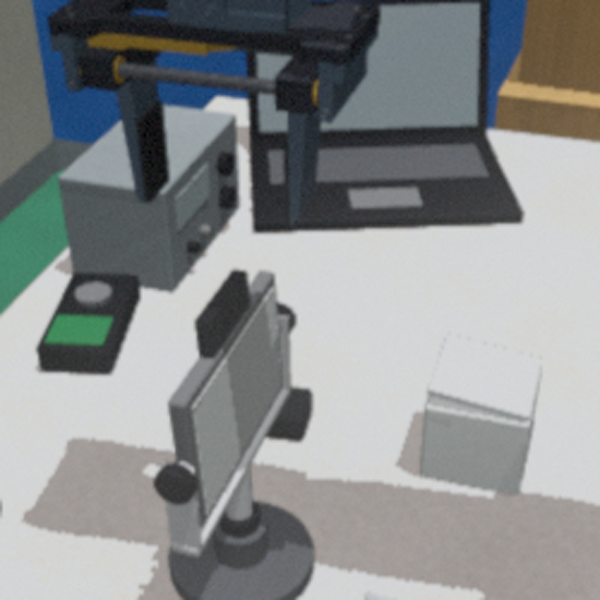

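The fingers straddle the tab, which sits at about (225,310) in the crop. The panel leans back slightly. I'll descend and grip.

Emit:
{"api": "apply_moves", "payload": {
  "delta_pos": [
    [0.03,0.025,-0.3],
    [0.03,0.025,-0.6],
    [0.03,0.025,-0.77],
    [0.03,0.025,-0.77],
    [0.03,0.025,-0.77]
  ],
  "rot": [
    [0,0,0],
    [0,0,0],
    [0,0,0],
    [0,0,0],
    [0,0,0]
  ],
  "hand": [1,1,1,1,1]
}}

```text
time_s: 4.02
ee_pos: [597.5, 74.2, 241.7]
ee_rot: [-179.9, 0.0, 89.9]
force: [0.9, -0.3, 0.8]
gripper_width: 91.2
gripper_force: 0.0
```

Emit:
{"api": "apply_moves", "payload": {
  "delta_pos": [
    [0,0,0],
    [0,0,0],
    [0,0,0],
    [0,0,0],
    [0,0,0],
    [0,0,0],
    [0,0,0],
    [0,0,0],
    [0,0,0],
    [0,0,0]
  ],
  "rot": [
    [0,0,0],
    [0,0,0],
    [0,0,0],
    [0,0,0],
    [0,0,0],
    [0,0,0],
    [0,0,0],
    [0,0,0],
    [0,0,0],
    [0,0,0]
  ],
  "hand": [0,0,0,0,0,0,0,0,0,0],
  "newtons": 20
}}

```text
time_s: 4.85
ee_pos: [598.1, 75.8, 241.5]
ee_rot: [-180.0, 0.0, 90.0]
force: [-0.0, -0.5, 0.0]
gripper_width: 27.5
gripper_force: 0.0
```

Emit:
{"api": "apply_moves", "payload": {
  "delta_pos": [
    [0,0,0],
    [0,0,0],
    [0,0,0],
    [0,0,0],
    [0,0,0]
  ],
  "rot": [
    [0,0,0],
    [0,0,0],
    [0,0,0],
    [0,0,0],
    [0,0,0]
  ],
  "hand": [0,0,0,0,0]
}}

```text
time_s: 5.27
ee_pos: [597.6, 75.8, 241.5]
ee_rot: [-179.9, -0.0, 90.0]
force: [-2.4, 0.0, 0.9]
gripper_width: 12.2
gripper_force: 19.8
```

Run:
```python
from h import *
s=env.state();print({k:s[k] for k in('time_s','ee_pos','ee_rot','force','torque','gripper_width','gripper_force')})
```

```text
{'time_s': 5.2667, 'ee_pos': array([597.59074316,  75.83025275, 241.53207223]), 'ee_rot': array([-1.79927182e+02, -8.63915383e-04,  9.00248073e+01]), 'force': array([-2.41227417,  0.00969053,  0.87721527]), 'torque': array([-0.00523328,  0.42894462, -0.06211493]), 'gripper_width': 12.201813499356186, 'gripper_force': 19.809430539608}
```

Emit:
{"api": "apply_moves", "payload": {
  "delta_pos": [
    [0,0,0],
    [0,0,0],
    [0,0,0],
    [0,0,0],
    [-0.01,0,0],
    [-0.01,0,0],
    [-0.01,0,0],
    [-0.01,0,0],
    [-0.01,0,0],
    [-0.01,0,0]
  ],
  "rot": [
    [0,0,0.07],
    [0,0,0.14],
    [0,0,0.21],
    [0,0,0.28],
    [0,0,0.35],
    [0,0,0.42],
    [0,0,0.49],
    [0,0,0.55],
    [0,0,0.575],
    [0,0,0.575]
  ],
  "hand": [0,0,0,0,0,0,0,0,0,0]
}}

```text
time_s: 6.1
ee_pos: [595.9, 76.5, 241.5]
ee_rot: [-180.0, -0.1, 139.5]
force: [-5.2, 3.0, 1.6]
gripper_width: 12.0
gripper_force: 19.9
```

Run:
```python
from h import *
s=env.state();print({k:s[k] for k in('time_s','ee_pos','ee_rot','force','torque','gripper_width','gripper_force','qpos')})
# tilt: world rotation vector and TCP shift for tilt th about axis through lamp centre
from scipy.spatial.transform import Rotation as R
C=np.array([596,74.5,180.]);H=np.array([431.5,-117,50])
f=H-C;f[2]=0;f/=np.linalg.norm(f);ax=np.cross([0,0,1],f)
for th in np.radians([7,14,21,27.2]):
    r=R.from_rotvec(ax*th); print('rot u',r.as_rotvec()/1.5,'pos u',(r.apply([0,0,61.5])-[0,0,61.5])/120)
t=grab('top');x=grab('side')
im=np.hstack([cv2.cvtColor(np.asarray(q['pixels']),cv2.COLOR_RGB2BGR)[120:320,160:360] for q in(t,x)])
cv2.imwrite('pics/c3.png',cv2.resize(im,(800,400),interpolation=cv2.INTER_CUBIC))
```

```text
{'time_s': 6.1, 'ee_pos': array([595.89082103,  76.51102402, 241.5177381 ]), 'ee_rot': array([-1.79969772e+02, -1.46130908e-01,  1.39500775e+02]), 'force': array([-5.16175165,  2.97157953,  1.57086681]), 'torque': array([0.31157113, 0.57918203, 0.16633014]), 'gripper_width': 11.963651564812169, 'gripper_force': 19.900074005126953, 'qpos': array([  6.17199919,  19.86867615,  83.32237037,   0.0878328 ,
        76.93122957, -43.34876644])}
rot u [ 0.06178349 -0.0530725   0.        ] pos u [-0.04069807 -0.04737799 -0.0038201 ]
rot u [ 0.12356698 -0.10614501  0.        ] pos u [-0.08078942 -0.09404969 -0.01522344]
rot u [ 0.18535048 -0.15921751  0.        ] pos u [-0.11967638 -0.13931932 -0.03404003]
rot u [ 0.240073   -0.20622458  0.        ] pos u [-0.1526471  -0.17770163 -0.05667411]
```

View pics/c3.png

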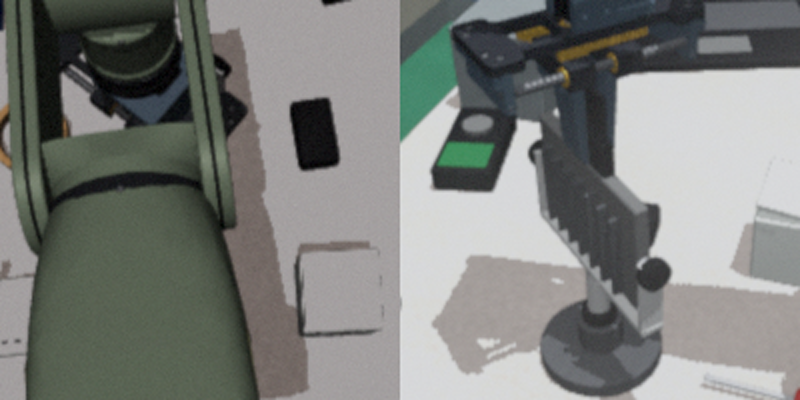

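The lamp swivelled with the tool: the side crop shows the fins facing the camera and the front facing the housing. Next I'll tilt it.

Emit:
{"api": "apply_moves", "payload": {
  "delta_pos": [
    [-0.02,-0.024,-0.001],
    [-0.041,-0.047,-0.004],
    [-0.061,-0.071,-0.009],
    [-0.081,-0.094,-0.015],
    [-0.1,-0.117,-0.024],
    [-0.12,-0.139,-0.034],
    [-0.137,-0.16,-0.045],
    [-0.153,-0.178,-0.057],
    [-0.153,-0.178,-0.057],
    [-0.153,-0.178,-0.057]
  ],
  "rot": [
    [0.031,-0.027,0],
    [0.062,-0.053,0],
    [0.093,-0.08,0],
    [0.124,-0.106,0],
    [0.154,-0.133,0],
    [0.185,-0.159,0],
    [0.213,-0.183,0],
    [0.24,-0.206,0],
    [0.24,-0.206,0],
    [0.24,-0.206,0]
  ],
  "hand": [0,0,0,0,0,0,0,0,0,0]
}}

```text
time_s: 7.03
ee_pos: [577.0, 54.2, 234.6]
ee_rot: [152.9, -0.1, 139.4]
force: [-6.7, 1.2, 4.3]
gripper_width: 12.1
gripper_force: 20.0
```

Run:
```python
from h import *
from scipy.spatial.transform import Rotation as R
s=env.state();print({k:s[k] for k in('time_s','ee_pos','ee_rot','force','torque','gripper_width','gripper_force','qpos')})
M=R.from_euler('xyz',s['ee_rot'],degrees=True).as_matrix()
print(M) # tool y=panel normal, tool -z = panel z
H=np.array([431.5,-117,50])
for n in 'side',:
    p=grab(n); m=spotter.trace(p,'housing'); print(m[0]['box'] if m else None)
C=s['ee_pos']+M[:,2]*61.5; print('C est',C)
for C in (C,np.array([594.5,75.5,180])): print((H-C)@M)
```

```text
{'time_s': 7.0333, 'ee_pos': array([576.95509049,  54.24875013, 234.59969862]), 'ee_rot': array([ 1.52903264e+02, -1.03695561e-01,  1.39421699e+02]), 'force': array([-6.69131171,  1.23406147,  4.33560109]), 'torque': array([0.09288206, 0.70806261, 0.66773888]), 'gripper_width': 12.141237702876271, 'gripper_force': 20.003012716770172, 'qpos': array([ -8.78585746,  10.61546546, 102.75611542,  28.23559433,
        55.09774081, -72.21634864])}
[[-0.75951647  0.57971452  0.29506916]
 [ 0.65048555  0.67561587  0.34700396]
 [ 0.00180983  0.45549345 -0.8902373 ]]
[360.8, 234.6, 49.8, 66.9]
C est [595.10184371  75.58949373 179.85010492]
[  -1.2533939  -284.1047533     0.49423081]
[  -1.65256101 -283.76366861    0.8363132 ]
```

Emit:
{"api": "apply_moves", "payload": {
  "delta_pos": [
    [0,0,0],
    [0,0,0],
    [0,0,0],
    [0,0,0],
    [0,0,0],
    [0,0,0]
  ],
  "rot": [
    [0,0,0],
    [0,0,0],
    [0,0,0],
    [0,0,0],
    [0,0,0],
    [0,0,0]
  ],
  "hand": [0.6,0.6,0.6,0.6,0.6,0.6]
}}

```text
time_s: 7.63
ee_pos: [578.8, 54.4, 234.7]
ee_rot: [152.8, 0.1, 139.4]
force: [0.3, 0.9, 0.7]
gripper_width: 48.9
gripper_force: 0.0
```

Emit:
{"api": "apply_moves", "payload": {
  "delta_pos": [
    [-0.049,-0.058,0.148],
    [-0.098,-0.116,0.297],
    [-0.172,-0.202,0.519],
    [-0.246,-0.289,0.742],
    [-0.246,-0.289,0.742],
    [-0.246,-0.289,0.742]
  ],
  "rot": [
    [0,0,0],
    [0,0,0],
    [0,0,0],
    [0,0,0],
    [0,0,0],
    [0,0,0]
  ],
  "hand": [0.6,0.6,0.6,0.6,0.6,0.6]
}}

```text
time_s: 8.13
ee_pos: [549.7, 19.1, 325.5]
ee_rot: [152.7, 0.2, 139.4]
force: [0.1, 0.2, -1.5]
gripper_width: 54.6
gripper_force: 0.0
```

Emit:
{"api": "apply_moves", "payload": {
  "delta_pos": [
    [-0.2,-0.6,0.5],
    [-0.3,-0.95,0.6],
    [-0.3,-0.95,0.6],
    [-0.3,-0.95,0.6],
    [-0.3,-0.95,0.6]
  ],
  "rot": [
    [0,0,0],
    [0,0,0],
    [0,0,0],
    [0,0,0],
    [0,0,0]
  ],
  "hand": [0.6,0.6,0.6,0.6,0.6]
}}

```text
time_s: 8.55
ee_pos: [513.5, -97.0, 396.1]
ee_rot: [152.8, 0.1, 139.2]
force: [0.8, -0.0, -0.4]
gripper_width: 54.6
gripper_force: 0.0
```

Emit:
{"api": "apply_moves", "payload": {
  "delta_pos": [
    [-0.5,-0.95,0],
    [-0.5,-0.95,0],
    [-0.5,-0.95,0],
    [-0.5,-0.95,0],
    [-0.5,-0.95,0]
  ],
  "rot": [
    [0,0,0],
    [0,0,0],
    [0,0,0],
    [0,0,0],
    [0,0,0]
  ],
  "hand": [0.6,0.6,0.6,0.6,0.6]
}}

```text
time_s: 8.97
ee_pos: [452.8, -209.2, 393.7]
ee_rot: [152.8, -0.2, 139.3]
force: [-0.0, 0.0, -0.6]
gripper_width: 54.9
gripper_force: 0.0
```

Emit:
{"api": "apply_moves", "payload": {
  "delta_pos": [
    [-0.5,-0.95,0],
    [-0.5,-0.95,0],
    [-0.5,-0.95,0],
    [-0.5,-0.95,0],
    [-0.5,-0.95,0]
  ],
  "rot": [
    [0,0,0],
    [0,0,0],
    [0,0,0],
    [0,0,0],
    [0,0,0]
  ],
  "hand": [0.6,0.6,0.6,0.6,0.6]
}}

```text
time_s: 9.38
ee_pos: [393.6, -322.5, 394.2]
ee_rot: [152.7, -0.1, 139.4]
force: [-0.2, 0.8, -0.5]
gripper_width: 54.7
gripper_force: 0.0
```

Run:
```python
from h import *
from scipy.spatial.transform import Rotation as R
C=np.array([595.1,75.6,180]);H=np.array([431.5,-117,50])
x=(C-H)/np.linalg.norm(C-H);y=np.cross([0,0,1],x);y/=np.linalg.norm(y);z=np.cross(x,y)
L=[]
for n in('top','side'):
    p=grab(n);im=cv2.cvtColor(np.asarray(p['pixels']),cv2.COLOR_RGB2BGR)
    c0=np.array([150,130]);k=4;im=cv2.resize(im[130:280,150:250+150],None,fx=k/1.5,fy=k/1.5,interpolation=cv2.INTER_CUBIC) if 0 else im
    im=cv2.resize(im[150:330,180:380],(400*1,360))
    f=lambda X:tuple(int(v) for v in ((proj(p,X)-[180,150])*2).round())
    q=[C-7*x+sy*85*y+sz*55*z for sy,sz in((1,1),(1,-1),(-1,-1),(-1,1))]
    cv2.polylines(im,[np.array([f(a) for a in q])],True,(0,0,255),1)
    q=[C+sy*35*y+sz*z for sy,sz in((1,55),(1,85),(-1,85),(-1,55))]
    cv2.polylines(im,[np.array([f(a) for a in q])],True,(0,255,0),1)
    cv2.circle(im,f(H),3,(255,0,0),-1); L.append(im)
cv2.imwrite('pics/c4.png',np.hstack(L)); print(env.state()['ee_pos'])
```

```text
[ 394.12587153 -320.51619904  395.27027514]
```

View pics/c4.png

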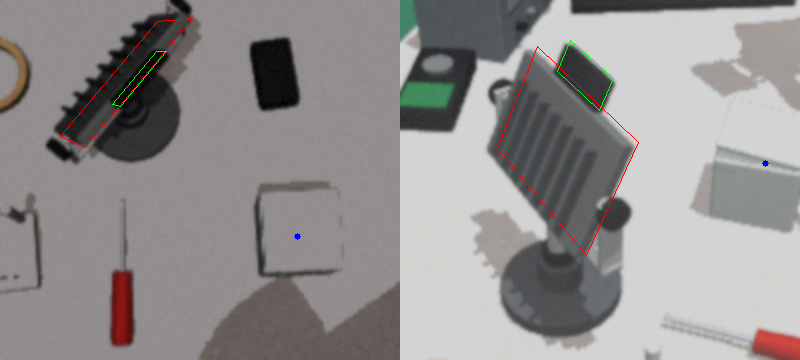

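The model overlay, drawn for a perfect aim, matches the panel and tab in both views: in the side crop the tab is at (585,75) and the housing middle at (765,163). The arm is clear, so I'm handing in.

```bash
python3 -c "
from workcell import env
print(env.job_done())"
```

```text
the job is handed in; nothing more can be done
None
```

I swivelled the lamp about 49° and tilted it about 27° down, so its white face points at the housing's middle within an estimated few mm. I then let go, moved the arm clear and handed the job in; no verdict came back.

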